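Show the reference filter to the webcam

TASK

Have a look at the spectrophotometer's reference filter for me: swing the lid of the sample compartment up until it stands open by itself, and draw the reference filter - the tall one with the metal head, not the clear cuvettes, which stay in their slots - up out of the cell holder. Then present it to the webcam: hold it upright with the middle of its glass window straight in front of the lens and level with it, about 9 cm away, the glass facing the lens squarely. Finish while still holding it there, steady and clear of everything, with the lid left open and the webcam and the other things on the bench left where they are.

Things in the scene. Friction and masses are not known exactly. Their poses are not given: they have to be found in the camera images.
- spectro: Fixed white bench spectrophotometer, 350 (x) x 360 (y) mm, deck 135 mm high. Origin: centre of underside; x to its rear, y to its left. Sample compartment: deck opening 147 x 130 mm, middle at x -52, y +80; keypad on the right half. In it a dark cell holder, top 7 mm below the deck, with four 14 mm square slots 40 mm deep (floor z 88) in a row at y +80, x -111, -86, -61, -36 mm. Beam along y.
- lid (a joint): Hinge of the grey opaque compartment lid (cover 168 x 144 mm, 37 mm deep), rad: 0 shut, growing as its front swings up and back, stop at 1.7; found shut or up to 0.12 ajar. The hinge is stiff (about 0.3 N m): the lid stays where it is left.
- lid_tab (a point): Grip point in the middle of the finger tab on the lid's front edge, moving with the lid. The tab is 30 mm wide (along the hinge), 10 mm thick, juts 33 mm out; this point is 18 mm out from the lid's front. With the lid shut it is 181 mm in front of (-x) and 20 mm above the hinge line. Pinched by its two sides, the tab pivots between the fingers as the lid swings.
- lid_hinge (a point): Middle of the lid's hinge line, which runs along the spectrophotometer's y behind the compartment: x +28, y +80 mm there, 6 mm above the deck. Turns with the lid: its axes are the spectrophotometer's when shut, and opening turns them about +y.
- ref_filter: Reference filter: upright square aluminium mount 12.5 x 12.5 x 62 mm, about 30 g, in one of the four slots (any of them), rising 22 mm above the cell holder. Upper 26 mm: solid grooved metal head to hold it by; below it a grey glass window through the mount. Origin: centre of underside, z up. The glass looks along its +y and -y, in the slot the spectrophotometer's y.
- ref_window (a point): Middle of the reference filter's glass window, 22 mm above the mount's underside and 40 mm below its top. Axes as the filter's; the glass is square to y.
- webcam: Black webcam on a small three-legged desk stand, loose, 240 g, 135 mm tall, feet 62 mm out from the middle. Origin: on the table under its middle; the lens looks along its own -x, towards the robot's side within 0.25 rad of straight. The camera is a bar 28 x 94 x 30 mm, its middle 120 mm up.
- webcam_lens (a point): Middle of the webcam's lens front, 120 mm above the table, 18 mm in front (-x) of the webcam's origin; axes as the webcam's, so it looks along -x.
- beaker: Bystander: glass beaker, 68 mm across, 92 mm tall. Origin: centre of its underside.
- cylinder: Bystander: glass measuring cylinder on a blue plastic foot 58 mm across, 200 mm tall. Origin: centre of its underside.
- wash_bottle: Bystander: white plastic wash bottle with a bent spout, 72 mm across, 200 mm tall. Origin: centre of its underside.
- tub: Bystander: clear plastic tub, 84 mm across, 52 mm tall. Origin: centre of its underside.
- marker: Bystander: marker pen lying on the table, 136 x 13 x 13 mm, along its own x. Origin: centre of its underside.
- cuvette1: Clear plastic cuvette, 12.5 x 12.5 x 45 mm, standing in another slot of the cell holder and rising 5 mm above it; stays there. Origin: centre of its underside.
- cuvette2: Clear plastic cuvette, 12.5 x 12.5 x 45 mm, standing in another slot of the cell holder and rising 5 mm above it; stays there. Origin: centre of its underside.
- cuvette3: Clear plastic cuvette, 12.5 x 12.5 x 45 mm, standing in another slot of the cell holder and rising 5 mm above it; stays there. Origin: centre of its underside.

How it is judged:
On the way, in this order (a step that is already met when the one before it is completed fails the run):
1. the lid stands open (over 1.2 rad) with the reference filter still in its slot (value of joint lid above 1.2 rad and z of ref_filter in the frame of spectro below 0.094 m), for 0.2 s.
2. the reference filter is drawn up clear of the cell holder, in the fingers (value of joint lid above 1.2 rad and z of ref_filter in the frame of spectro above 0.132 m and contact force between the fingers and ref_filter above 0.5 N), for 0.2 s.
At the end, for the whole second after the job is handed in: Held still and upright (12 deg), over 60 mm above the table, off the webcam; window 55-125 mm before the lens, within 20 mm of its axis, glass square to it (15 deg); lid open over 1.2 rad; moved at most: cuvettes 12, webcam 20, other loose things 30 mm (value of joint lid above 1.2 rad and velocity of joint lid below 0.05 rad/s and contact force between the fingers and ref_filter above 0.5 N and x of ref_window in the frame of webcam_lens between -0.125 and -0.055 m and y of ref_window in the frame of webcam_lens between -0.02 and 0.02 m and z of ref_window in the frame of webcam_lens between -0.02 and 0.02 m and angle between ref_filter's own z axis and vertical below 0.21 rad and angle between the y axis of ref_filter and the x axis of webcam, either way round below 0.26 rad and height (world z) of ref_filter above 0.06 m and linear speed of ref_filter below 0.02 m/s and contact force between ref_filter and webcam below 0.1 N and contact force between ref_filter and spectro below 0.1 N and distance of each of cuvette1, cuvette2, cuvette3 from where it was at the start of the episode below 0.012 m and distance of each of beaker, cylinder, wash_bottle, tub, marker from where it was at the start of the episode below 0.03 m and distance of webcam from where it was at the start of the episode below 0.02 m); the arm keeps its last pose, push and grip.
It fails at once if a cuvette is pulled or knocked out of its slot (moved over 12 mm) (distance of any of cuvette1, cuvette2, cuvette3 from where it was at the start of the episode above 0.012 m).
It fails at once if the webcam is pushed away (over 20 mm) (distance of webcam from where it was at the start of the episode above 0.02 m).
It fails at once if another loose thing on the bench is knocked about (moved over 30 mm) (distance of any of beaker, cylinder, wash_bottle, tub, marker from where it was at the start of the episode above 0.03 m).
It also fails if it takes over 54 s, if anything falls off the work surface, if the arm or the gripper's body presses on something with over 40 N, if the wrist force passes 120 N, or if a joint passes its speed limit or range.

ROBOT

A 6-joint arm with a two-finger parallel gripper is mounted at the origin on the work surface. World frame = base frame: x ahead of the robot, y to its left, z up, the work surface at z = 0. Lengths are in m, angles in rad, forces in N, time in s.
With the tool pointing down it reaches from about 0.375 to 0.9 m from the base axis. Payload 3.1 kg.
Tool frame: the origin (TCP) lies midway between the tips of the shut fingers; the grasp point (between the pads) lies 19 mm behind it (manip.grasp_offset is the distance from the TCP to the grasp point, in m); z points along the fingers, y is the line along which they close (so a half turn about z gives the same grasp; the last joint's range is limited). The gripper opens to 85 mm and grips with 20 to 120 N. Pads are 22 mm wide; open, the fingers measure 114 mm over their backs; the gripper's body (76 mm by 85 mm) begins 54 mm behind the grasp point. The pads swing forward as they close: fully open they stand 13 mm farther back than shut.
Start: joints at [1.02, 0.527, 1.433, -0, 1.181, -0.178], TCP at [0.228, 0.582, 0.192] pointing down, gripper open.
Joint ranges: [-3.08, 3.08], [-0.75, 2.2], [0.22, 2.44], [-1.43, 4.57], [0, 2.65], [-2.85, 2.85]. Speed limits (rad/s): [2.79, 2.79, 3.14, 3.14, 3.14, 3.14].

INTERFACE

Orientations are given as a unit quaternion [x, y, z, w].
In Python, from station import sensors, cams, order, manip gives the robot as it stands.
- The arm moves only by the tool move_arm, never from a script. Its argument "targets" is a list of rows, each an object of numbers: "dx", "dy", "dz": the shift along the world's x, y, z normalised to -1 to 1, where 1 is 25 mm; "rx", "ry", "rz": the turn, a rotation vector about the world's x, y, z normalised to -1 to 1, where 1 is 30 degrees. A call has exactly 10 rows; each row shifts and turns the commanded pose from where the row before left it; what a row does not reach is not made up. A row lasts 1/8 s, in which the tool goes at most 62.5 mm and 10.7 degrees, less where a joint would pass 70% of its speed; a pose out of reach is approached as far as the arm can. A call with a number of a shift or a turn outside -1 to 1 is refused whole. A call with a gripper value outside its range is refused whole. "claw" is the opening in per cent of the stroke, from 0 (shut) to 100 (fully open), set as the call begins (left out, the last holds). The fingers move at their own pace and stop on an object; "newtons" is the grip in N (left out, the last holds). Time passes only in rows, so rows that do not move let the fingers close, or fill a call up. It gives the time, the measured TCP pose, the force, the opening and the grip force at its end, in the units of the state.
- sensors.sense(): the state, without advancing time (a new reading comes with each control period).
- cams.snapshot(name): name is "side" or "top" or "wrist"; returns the picture (384x512x3 uint8, red, green, blue); there is no depth.
- cams.camera_model(name): a dict with "fx", "fy", "cx", "cy" (pixels), "distortion" ([k1, k2, p1, p2, k3] as OpenCV has them; the pictures are not rectified), "extrinsics" (4x4, takes a point from world to camera coordinates). Camera axes: x right, y down, z forward; pixel columns grow to the right and rows downward; lengths in m; the calibration is good to about 2 mm. A picture is of the moment at which its call begins: read the wrist's pose just before it. camera_model takes no time and is no camera call; for the wrist camera it gives the pose at the moment of the call.
- order.sign_off(): hands the job in; it is judged then, once.
The state is a dict: "t": time; "q": joint angles; "qd": joint speeds; "tau": joint torques, N m; "tcp_pos": TCP position; "tool_rot": TCP orientation; "force": force on the tool from outside, world axes, zero at the start; "ft_torque": the same for the moment, N m; "finger_gap": opening from 0.0 (shut) to 1.0 (fully open); "gripper_force": force on a finger pad.
Only numpy, scipy, OpenCV 4.12 (cv2) and the standard library are available. Lean on these libraries where they do the work, as an engineer would, in place of code of your own. Each camera call takes 0.05 s, during which the arm holds its last target. There are 200 camera calls.

## Working session

There is one attempt and no reset: what is moved stays moved. The work goes in short steps, Python scripts to look and compute and a tool call to move; the robot and the scene stay as the last step left them, time stands still between calls to the robot, and variables do not carry over. Pictures are saved under pics/ and viewed, at most 10 in all, crops included, and the job is handed in when it is done.

Besides the shell and the picture viewer there is one more tool, called as name([rows], argument=value, ...), one row to a line, values as JSON. move_arm: Moves the arm, as the interface text tells. Scaled input: -1 to 1 covers 25 mm each way for a shift and 30 degrees each way for a turn. Its arguments: {"type":"object","properties":{"targets":{"type":"array"},"claw":{"type":"number"},"newtons":{"type":"number"}},"required":["targets"]}

```bash
mkdir -p pics; ls; python3 - <<'E'
from station import sensors, cams, manip
import cv2,numpy as np
s=sensors.sense();print({k:np.round(v,3).tolist() for k,v in s.items()})
print([a for a in dir(manip) if a[0]!='_'])
for n in("side","top"):
    p=cams.snapshot(n);cv2.imwrite(f"pics/{n}0.png",cv2.resize(p[:,:,::-1],(800,600)))
    m=cams.camera_model(n);print(n,m["fx"],m["cx"],m["cy"],m["distortion"],np.round(np.linalg.inv(m["extrinsics"]),3).tolist())
E
```

```text
pics
{'t': 0.0, 'q': [1.019, 0.528, 1.434, 0.0, 1.181, -0.179], 'qd': [0.002, 0.001, -0.0, -0.0, -0.0, 0.003], 'tau': [-0.0, -44.235, -17.802, -0.0, 0.008, -0.0], 'tcp_pos': [0.227, 0.581, 0.191], 'tool_rot': [0.185, 0.983, -0.001, -0.0], 'force': [-0.439, 0.664, 0.383], 'ft_torque': [-0.039, -0.021, -0.044], 'gripper_force': 0.0, 'finger_gap': 0.996}
['PlanningError', 'grasp_offset']
side 368.01384316635875 253.2430070258289 188.61596193549747 [-0.09079992  0.          0.          0.          0.        ] [[0.853, -0.267, 0.448, -0.077], [-0.522, -0.428, 0.738, -0.966], [-0.005, -0.863, -0.504, 0.728], [0.0, 0.0, 0.0, 1.0]]
top 386.45123334120774 259.25733445506995 190.65885658579427 [-0.07063521  0.          0.          0.          0.        ] [[-0.017, -0.997, 0.071, 0.39], [-1.0, 0.017, 0.005, -0.05], [-0.006, -0.071, -0.997, 1.371], [0.0, 0.0, 0.0, 1.0]]
```

View pics/top0.png

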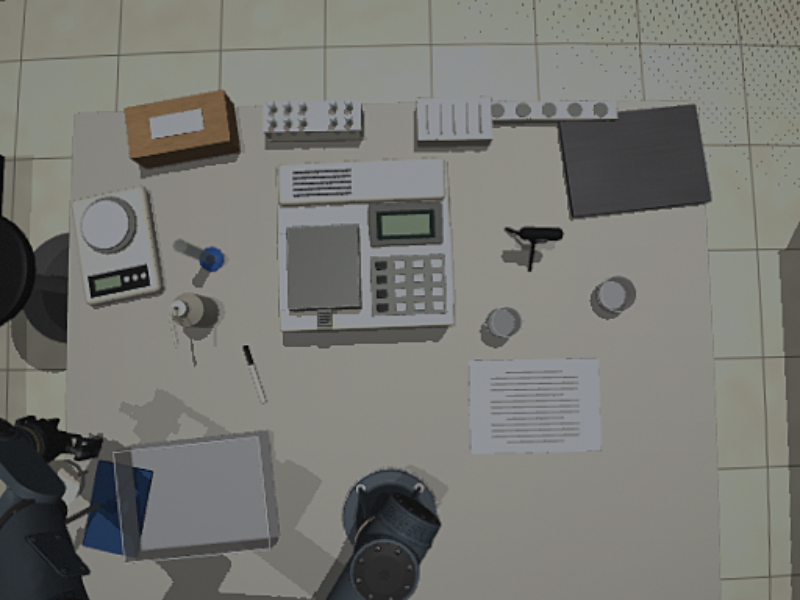

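View pics/side0.png

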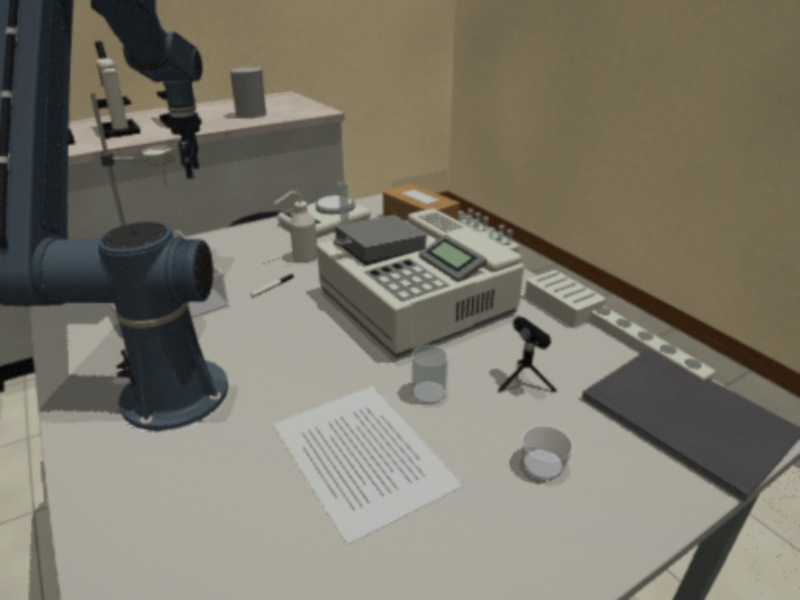

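The top view shows the spectro with its deck front corners near (281,330) and (453,326), the lid tab at (324,318), and the webcam bar centred near (541,234). The beaker is at (502,322) and the tub at (613,295). I'll enlarge these areas to measure them.

```bash
cat > h.py <<'E'
import cv2,numpy as np
from station import cams
def ray(m,u,v):
    K=np.array([[m["fx"],0,m["cx"]],[0,m["fy"],m["cy"]],[0,0,1]]);d=np.array(m["distortion"])
    p=cv2.undistortPoints(np.array([[[u,v]]],float),K,d)[0,0]
    T=np.linalg.inv(np.array(m["extrinsics"]));return T[:3,3],T[:3,:3]@np.array([p[0],p[1],1])
def onz(m,u,v,z):
    o,d=ray(m,u,v);return o+d*(z-o[2])/d[2]
def proj(m,P):
    E=np.array(m["extrinsics"]);K=np.array([[m["fx"],0,m["cx"]],[0,m["fy"],m["cy"]],[0,0,1]])
    return cv2.projectPoints(np.atleast_2d(np.array(P,float)),cv2.Rodrigues(E[:3,:3])[0],E[:3,3],K,np.array(m["distortion"]))[0][:,0]
E
python3 - <<'E'
import cv2,numpy as np
from h import *
p=cams.snapshot("top")[:,:,::-1]
p=np.clip(p*1.6,0,255).astype(np.uint8)
a=cv2.resize(p[95:220,170:300],None,fx=4.6,fy=4.6,interpolation=cv2.INTER_CUBIC)  # 598x575
b=cv2.resize(p[135:225,305:415][:, :43*1+0+67],None,fx=4.6,fy=4.6,interpolation=cv2.INTER_CUBIC)
cv2.imwrite("pics/a.png",a)
s=cams.snapshot("side")[:,:,::-1];s=np.clip(s*1.6,0,255).astype(np.uint8)
c=cv2.resize(s[190:260,310:380],(294,414)[:1]*2,interpolation=cv2.INTER_CUBIC)
b=cv2.resize(b,(506,414))
o=np.zeros((414,800,3),np.uint8);o[:,:506]=b;o[:294,506:]=c;cv2.imwrite("pics/b.png",o)
E
```

```text
(no output)
```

View pics/a.png

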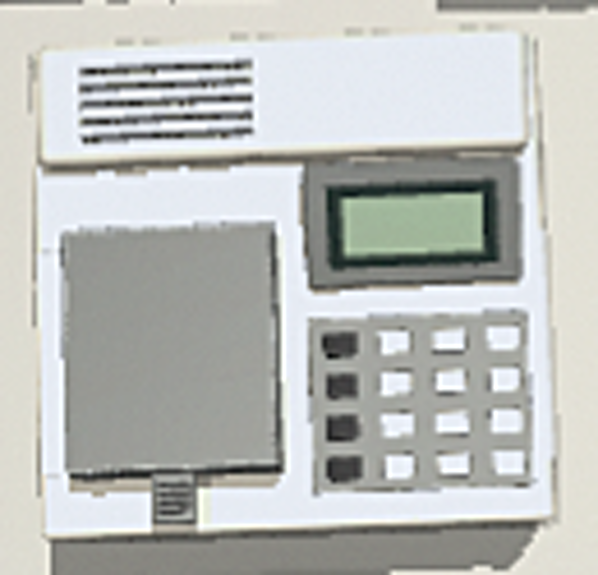

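View pics/b.png

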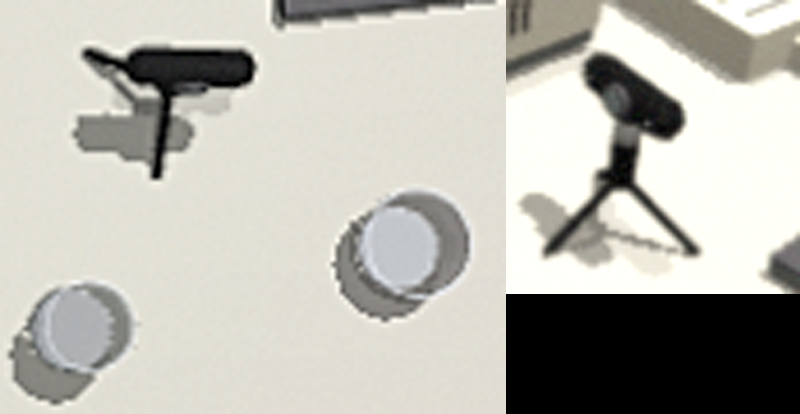

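In crop a, the deck front corners are at (46,536) and (551,518). The tab is centred at x = 175 and spans y 475–523. The lid top corners are at (62,232), (275,224), (283,470) and (70,474). In crop b, the webcam bar ends are at (127,65) and (254,68), the beaker rim is centred near (85,325), and the tub is near (417,245).

```bash
python3 - <<'E'
from h import *
m=cams.camera_model("top")
A=lambda x,y,z:onz(m,170+x/4.6,95+y/4.6,z)
B=lambda x,y,z:onz(m,305+x/4.6,135+y/4.6,z)
fl,fr=A(46,536,.135),A(551,518,.135);print("front",fl,fr,np.linalg.norm(fl-fr))
for q in((62,232),(275,224),(283,470),(70,474)):print("lid",A(*q,.172))
print("tab base/end",A(175,475,.165),A(175,523,.165))
l,r=B(127,65,.12),B(254,68,.12);print("bar",l,r,np.linalg.norm(l-r),(l+r)/2,np.degrees(np.arctan2(-(l-r)[0],(l-r)[1])))
d=(fl-fr)/np.linalg.norm(fl-fr);y=d;yaw=np.arctan2(-d[0],d[1]);c,s=np.cos(yaw),np.sin(yaw)
mid=(fl+fr)/2;O=mid[:2]+.175*np.array([c,s]);print("yaw",yaw,"O",O)
W=lambda X,Y:O+np.array([c*X-s*Y,s*X+c*Y])
print("hinge",W(.028,.08),"tab",W(-.153,.08),"slots",[W(X,.08).round(4) for X in(-.111,-.086,-.061,-.036)])
print("beaker",B(85,325,.092),"tub",B(417,245,.052))
ms=cams.camera_model("side")
# side lens check crop c scale 4.2 off (310,190): lens approx (618-506,98)
o,dd=ray(ms,310+112/4.2,190+98/4.2);print("lens on z=.12",o+dd*(.12-o[2])/dd[2])
E
```

```text
front [0.41541212 0.21164936 0.135     ] [ 0.42214551 -0.14053189  0.135     ] 0.3522456082790981
lid [0.62258654 0.19253632 0.172     ]
lid [0.62517174 0.04619763 0.172     ]
lid [0.45668798 0.04259528 0.172     ]
lid [0.45639932 0.18730569 0.172     ]
tab base/end [0.45490984 0.11680856 0.165     ] [0.4222459  0.11706801 0.165     ]
bar [ 0.6116055 -0.2865532  0.12     ] [ 0.60813218 -0.37762842  0.12      ] 0.09114143022162215 [ 0.60986884 -0.33209081  0.12      ] -2.184020070646577
yaw 0.019116767918086676 O [0.59374684 0.03890397]
hinge [0.62021247 0.11942459] tab [0.43924554 0.11596466] slots [array([0.4812, 0.1168]), array([0.5062, 0.1172]), array([0.5312, 0.1177]), array([0.5562, 0.1182])]
beaker [ 0.42777125 -0.25557441  0.092     ] tub [ 0.48429271 -0.51383804  0.052     ]
lens on z=.12 [ 0.5962236  -0.32908415  0.12      ]
```

move_arm([
  {"dz": 1, "rz": 0.15},
  {"dz": 1, "rz": 0.15},
  {"dz": 1, "dy": -1, "rz": 0.15},
  {"dy": -1, "dx": 0.4, "rz": 0.15},
  {"dy": -1, "dx": 0.4, "rz": 0.15},
  {"dy": -1, "dx": 0.4},
  {"dy": -1, "dx": 0.4},
  {"dy": -1, "dx": 0.4},
  {"dy": -1, "dx": 0.4},
  {"dy": -1, "dx": 0.4},
], claw=65, newtons=40)

```text
schema error: expected keys dx, dy, dz, rx, ry, rz
```

move_arm([
  {"dy": -1, "dx": 0.5},
  {"dy": -1, "dx": 0.5},
  {"dy": -1, "dx": 0.5},
  {"dy": -1, "dx": 0.5},
  {"dy": -1, "dx": 0.5},
  {"dy": -1, "dx": 0.5},
  {"dy": -1, "dx": 0.5},
  {"dy": -1, "dx": 0.5},
  {"dy": -1, "dx": 0.5},
  {"dy": -1, "dx": 0.5},
])

```text
schema error: expected keys dx, dy, dz, rx, ry, rz
```

```bash
python3 - <<'E'
from h import *
m=cams.camera_model("wrist");w=cams.snapshot("wrist")[:,:,::-1]
T=np.linalg.inv(np.array(m["extrinsics"]));print(m["fx"],T.round(3).tolist())
cv2.imwrite("pics/w.png",np.clip(cv2.resize(w,(640,480))*1.4,0,255).astype(np.uint8))
print((proj(m,[[.439,.116,.161],[.4212,.1157,.166],[.4565,.1163,.166],[.457,.189,.172],[.46,.044,.172]])*1.25).round(0).tolist())
E
```

```text
276.4311903361613 [[0.363, 0.897, 0.254, 0.163], [0.932, -0.349, -0.099, 0.607], [-0.0, 0.272, -0.962, 0.372], [0.0, 0.0, 0.0, 1.0]]
[[-67.0, 633.0], [-86.0, 629.0], [-60.0, 652.0], [1.0, 643.0], [-129.0, 682.0]]
```

View pics/w.png

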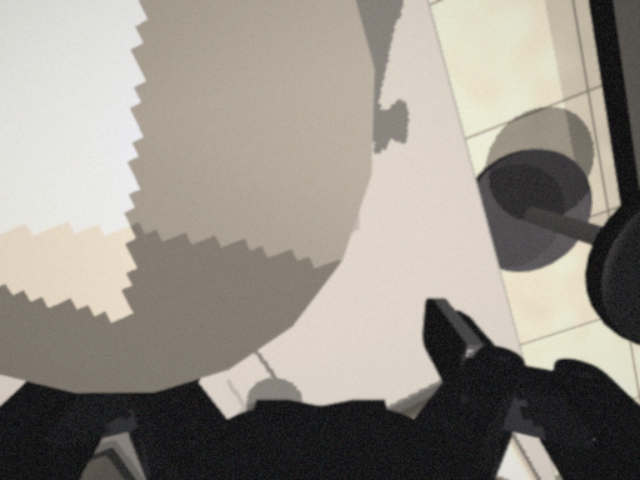

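The move calls were refused because every row needs all six keys. The wrist picture still shows the start position: fingers at the bottom and an unidentified close object at the left. I'll resend the moves with full rows.

move_arm([
  {"dx": 0, "dy": 0, "dz": 1, "rx": 0, "ry": 0, "rz": 0.15},
  {"dx": 0, "dy": 0, "dz": 1, "rx": 0, "ry": 0, "rz": 0.15},
  {"dx": 0, "dy": -1, "dz": 1, "rx": 0, "ry": 0, "rz": 0.15},
  {"dx": 0.4, "dy": -1, "dz": 0, "rx": 0, "ry": 0, "rz": 0.15},
  {"dx": 0.4, "dy": -1, "dz": 0, "rx": 0, "ry": 0, "rz": 0.15},
  {"dx": 0.4, "dy": -1, "dz": 0, "rx": 0, "ry": 0, "rz": 0},
  {"dx": 0.4, "dy": -1, "dz": 0, "rx": 0, "ry": 0, "rz": 0},
  {"dx": 0.4, "dy": -1, "dz": 0, "rx": 0, "ry": 0, "rz": 0},
  {"dx": 0.4, "dy": -1, "dz": 0, "rx": 0, "ry": 0, "rz": 0},
  {"dx": 0.4, "dy": -1, "dz": 0, "rx": 0, "ry": 0, "rz": 0},
], claw=65, newtons=40)

```text
t: 1.5
tcp_pos: [0.2978, 0.3812, 0.267]
tool_rot: [-0.01, 1.0, -0.0, 0.0]
force: [0.1, -0.4, 0.7]
finger_gap: 0.65
gripper_force: 0.0
```

move_arm([
  {"dx": 0.5, "dy": -1, "dz": 0, "rx": 0, "ry": 0, "rz": 0},
  {"dx": 0.5, "dy": -1, "dz": 0, "rx": 0, "ry": 0, "rz": 0},
  {"dx": 0.5, "dy": -1, "dz": 0, "rx": 0, "ry": 0, "rz": 0},
  {"dx": 0.5, "dy": -1, "dz": 0, "rx": 0, "ry": 0, "rz": 0},
  {"dx": 0.5, "dy": -1, "dz": 0, "rx": 0, "ry": 0, "rz": 0},
  {"dx": 0.5, "dy": -1, "dz": 0, "rx": 0, "ry": 0, "rz": 0},
  {"dx": 0.5, "dy": -1, "dz": 0, "rx": 0, "ry": 0, "rz": 0},
  {"dx": 0.5, "dy": -1, "dz": 0, "rx": 0, "ry": 0, "rz": 0},
  {"dx": 0.5, "dy": -1, "dz": 0, "rx": 0, "ry": 0, "rz": 0},
  {"dx": 0.5, "dy": -1, "dz": 0, "rx": 0, "ry": 0, "rz": 0},
])

```text
t: 2.75
tcp_pos: [0.4229, 0.1312, 0.267]
tool_rot: [-0.01, 1.0, 0.0, 0.0]
force: [0.1, 0.1, -0.0]
finger_gap: 0.65
gripper_force: 0.0
```

```bash
python3 - <<'E'
from h import *
m=cams.camera_model("wrist");w=cams.snapshot("wrist")[:,:,::-1]
T=np.linalg.inv(np.array(m["extrinsics"]));print(m["fx"],T.round(3).tolist())
cv2.imwrite("pics/w2.png",np.clip(cv2.resize(w,(640,480))*1.4,0,255).astype(np.uint8))
print((proj(m,[[.439,.116,.161],[.4212,.1157,.166],[.4565,.1163,.166],[.457,.189,.172],[.46,.044,.172]])*1.25).round(0).tolist())
E
```

```text
276.4311903361613 [[-0.021, 0.962, 0.273, 0.354], [1.0, 0.02, 0.006, 0.13], [0.001, 0.273, -0.962, 0.447], [0.0, 0.0, 0.0, 1.0]]
[[301.0, 247.0], [301.0, 228.0], [301.0, 268.0], [386.0, 272.0], [215.0, 272.0]]
```

View pics/w2.png

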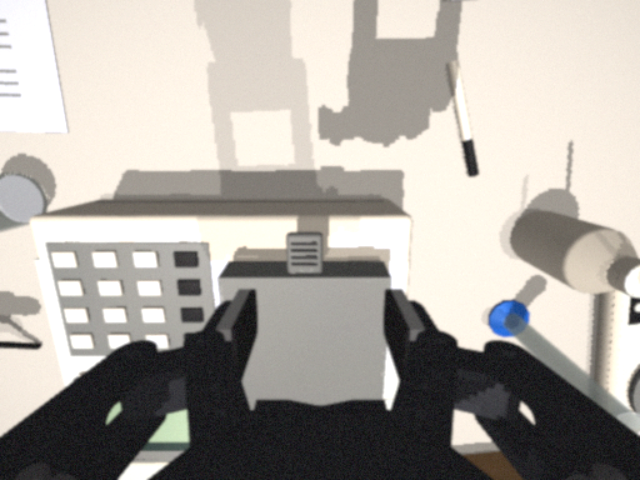

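The tab runs from (305,272) to (305,233), and the lid is effectively shut. That puts the tab about 3–4 mm from my first estimate, at roughly (0.442, 0.1185). I'll descend and pinch it.

move_arm([
  {"dx": 0.28, "dy": -0.25, "dz": 0, "rx": 0, "ry": 0, "rz": 0},
  {"dx": 0.28, "dy": -0.25, "dz": 0, "rx": 0, "ry": 0, "rz": 0},
  {"dx": 0, "dy": 0, "dz": -1, "rx": 0, "ry": 0, "rz": 0},
  {"dx": 0, "dy": 0, "dz": -1, "rx": 0, "ry": 0, "rz": 0},
  {"dx": 0, "dy": 0, "dz": -1, "rx": 0, "ry": 0, "rz": 0},
  {"dx": 0, "dy": 0, "dz": -1, "rx": 0, "ry": 0, "rz": 0},
  {"dx": 0, "dy": 0, "dz": -0.5, "rx": 0, "ry": 0, "rz": 0},
  {"dx": 0, "dy": 0, "dz": -0.5, "rx": 0, "ry": 0, "rz": 0},
  {"dx": 0, "dy": 0, "dz": 0, "rx": 0, "ry": 0, "rz": 0},
  {"dx": 0, "dy": 0, "dz": 0, "rx": 0, "ry": 0, "rz": 0},
])

```text
t: 4.05
tcp_pos: [0.4372, 0.1196, 0.1425]
tool_rot: [-0.01, 1.0, 0.0, 0.001]
force: [0.3, -0.1, 0.2]
finger_gap: 0.654
gripper_force: 0.0
```

move_arm([
  {"dx": 0, "dy": 0, "dz": 0, "rx": 0, "ry": 0, "rz": 0},
  {"dx": 0, "dy": 0, "dz": 0, "rx": 0, "ry": 0, "rz": 0},
  {"dx": 0, "dy": 0, "dz": 0, "rx": 0, "ry": 0, "rz": 0},
  {"dx": 0, "dy": 0, "dz": 0, "rx": 0, "ry": 0, "rz": 0},
  {"dx": 0, "dy": 0, "dz": 0, "rx": 0, "ry": 0, "rz": 0},
  {"dx": 0, "dy": 0, "dz": 0, "rx": 0, "ry": 0, "rz": 0},
  {"dx": 0, "dy": 0, "dz": 0, "rx": 0, "ry": 0, "rz": 0},
  {"dx": 0, "dy": 0, "dz": 0, "rx": 0, "ry": 0, "rz": 0},
  {"dx": 0, "dy": 0, "dz": 0, "rx": 0, "ry": 0, "rz": 0},
  {"dx": 0, "dy": 0, "dz": 0, "rx": 0, "ry": 0, "rz": 0},
], claw=0)

```text
t: 5.3
tcp_pos: [0.4366, 0.1196, 0.142]
tool_rot: [-0.01, 1.0, -0.0, 0.0]
force: [-0.3, -0.2, -1.3]
finger_gap: 0.004
gripper_force: 0.0
```

The fingers shut on nothing, so I'll look at why.

```bash
python3 - <<'E'
from h import *
m=cams.camera_model("wrist");w=cams.snapshot("wrist")[:,:,::-1]
s=cams.snapshot("side")[:,:,::-1]
s=np.clip(s*1.6,0,255).astype(np.uint8)[120:240,190:350]
w=np.clip(w*1.4,0,255).astype(np.uint8)[150:384,130:370]
o=np.zeros((400,800,3),np.uint8);o[:390,:400]=cv2.resize(w,(400,390));o[:300,400:]=cv2.resize(s,(400,300),interpolation=cv2.INTER_CUBIC)
cv2.imwrite("pics/c.png",o)
E
```

```text
(no output)
```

View pics/c.png

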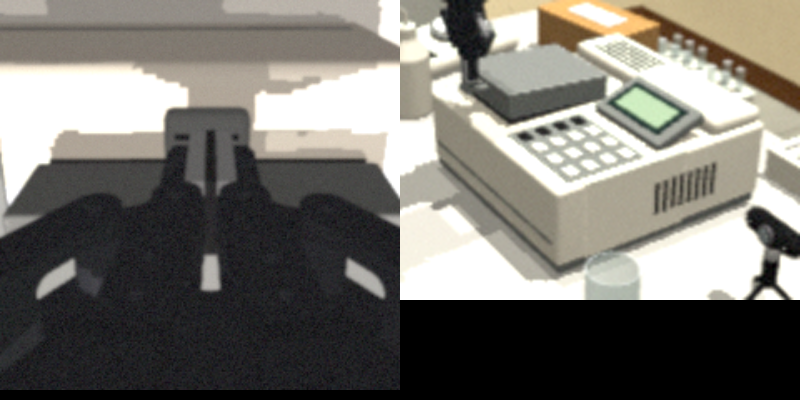

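```bash
python3 - <<'E'
from h import *
from station import sensors
s=sensors.sense();print(s["tcp_pos"],s["q"],s["gripper_force"],s["finger_gap"],s["force"])
m=cams.camera_model("wrist")
P=[[.4366,.1196,z] for z in(.142,.152,.161,.171)]+[[.425,.1196+d,.166] for d in(-.015,.015)]+[[.46,.1196,.166]]
print(((proj(m,P)-[130,150])*1.667).round(0).tolist())
w=cams.snapshot("wrist")[:,:,::-1]
w=np.clip(w*2.5,0,255).astype(np.uint8)[205:290,205:305]
cv2.imwrite("pics/d.png",cv2.resize(w,(600,510),interpolation=cv2.INTER_CUBIC))
E
```

```text
[0.43657959 0.1195457  0.14199547] [ 1.95411688e-02  3.78524116e-01  1.90555094e+00 -3.09215700e-05
  8.57568216e-01 -1.57116399e+00] 0.0 -0.0009748128109234309 [-0.74874198  0.7458601   0.28062987]
[[209.0, 115.0], [208.0, 124.0], [208.0, 133.0], [208.0, 144.0], [167.0, 108.0], [251.0, 109.0], [207.0, 195.0]]
```

View pics/d.png

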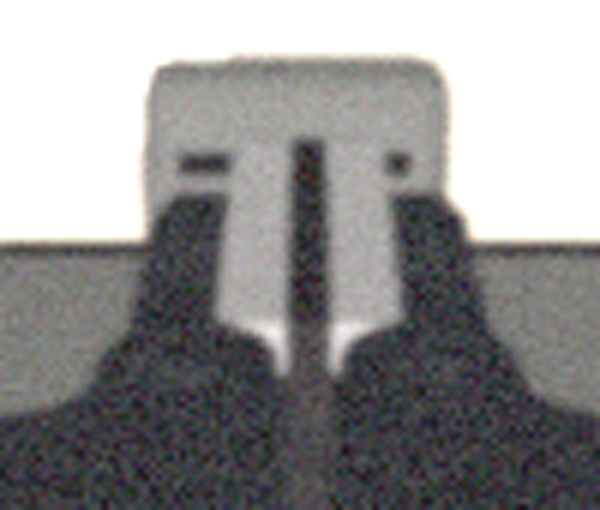

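```bash
python3 - <<'E'
from station import manip
print(manip.grasp_offset)
E
```

```text
0.0187
```

move_arm([
  {"dx": 0, "dy": 0, "dz": 0, "rx": 0, "ry": 0, "rz": 0},
  {"dx": 0, "dy": 0, "dz": 0, "rx": 0, "ry": 0, "rz": 0},
  {"dx": 0, "dy": 0, "dz": 0, "rx": 0, "ry": 0, "rz": 0},
  {"dx": 0, "dy": 0, "dz": 0, "rx": 0, "ry": 0, "rz": 0},
  {"dx": 0, "dy": 0, "dz": 0, "rx": 0, "ry": 0, "rz": 0},
  {"dx": 0, "dy": 0, "dz": -0.1, "rx": 0, "ry": 0, "rz": 0},
  {"dx": 0, "dy": 0, "dz": -0.1, "rx": 0, "ry": 0, "rz": 0},
  {"dx": 0, "dy": 0, "dz": -0.1, "rx": 0, "ry": 0, "rz": 0},
  {"dx": 0, "dy": 0, "dz": -0.1, "rx": 0, "ry": 0, "rz": 0},
  {"dx": 0, "dy": 0, "dz": 0, "rx": 0, "ry": 0, "rz": 0},
], claw=65)

```text
t: 6.7
tcp_pos: [0.4364, 0.1195, 0.1317]
tool_rot: [-0.01, 1.0, -0.0, -0.0]
force: [0.2, -0.7, -0.4]
finger_gap: 0.649
gripper_force: 0.0
```

move_arm([
  {"dx": 0, "dy": 0, "dz": 0, "rx": 0, "ry": 0, "rz": 0},
  {"dx": 0, "dy": 0, "dz": 0, "rx": 0, "ry": 0, "rz": 0},
  {"dx": 0, "dy": 0, "dz": 0, "rx": 0, "ry": 0, "rz": 0},
  {"dx": 0, "dy": 0, "dz": 0, "rx": 0, "ry": 0, "rz": 0},
  {"dx": 0, "dy": 0, "dz": 0, "rx": 0, "ry": 0, "rz": 0},
  {"dx": 0, "dy": 0, "dz": 0, "rx": 0, "ry": 0, "rz": 0},
  {"dx": 0, "dy": 0, "dz": 0, "rx": 0, "ry": 0, "rz": 0},
  {"dx": 0, "dy": 0, "dz": 0, "rx": 0, "ry": 0, "rz": 0},
  {"dx": 0, "dy": 0, "dz": 0, "rx": 0, "ry": 0, "rz": 0},
  {"dx": 0, "dy": 0, "dz": 0, "rx": 0, "ry": 0, "rz": 0},
], claw=0)

```text
t: 7.95
tcp_pos: [0.4366, 0.1183, 0.1321]
tool_rot: [-0.011, 1.0, -0.001, -0.0]
force: [0.7, -5.9, -0.5]
finger_gap: 0.33
gripper_force: 41.6
```

```bash
python3 - <<'E'
from h import *
m=cams.camera_model("side")
print(proj(m,[[.4366,.1196,z] for z in (.13,.15,.17,.19)]).round(1).tolist(), proj(m,[[.425,.1196,.166],[.458,.1196,.166]]).round(1).tolist())
s=cams.snapshot("side")[:,:,::-1];s=np.clip(s*1.6,0,255).astype(np.uint8)[105:180,190:290]
w=np.clip(cams.snapshot("wrist")[:,:,::-1]*2.5,0,255).astype(np.uint8)[205:290,205:305]
o=np.zeros((420,800,3),np.uint8);o[:340,:400]=cv2.resize(w,(400,340),interpolation=cv2.INTER_CUBIC);o[:300,400:]=cv2.resize(s,(400,300),interpolation=cv2.INTER_CUBIC)
cv2.imwrite("pics/e.png",o)
E
```

```text
[[218.9, 165.1], [218.6, 160.2], [218.4, 155.1], [218.1, 150.0]] [[215.5, 156.9], [223.7, 154.8]]
```

View pics/e.png

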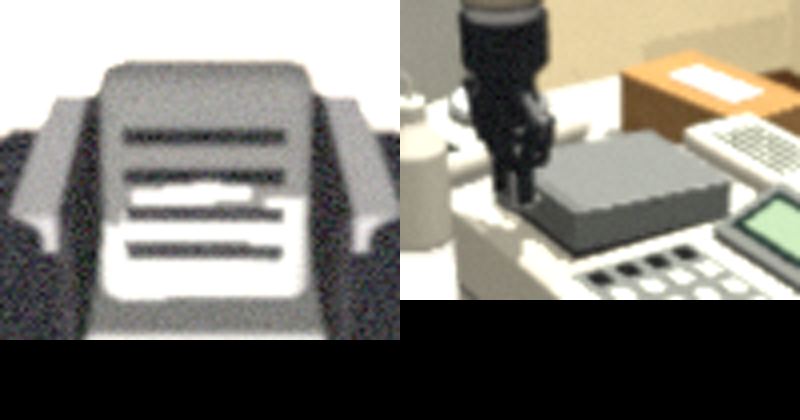

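The fingers now hold the tab by its sides, with pads on both edges (rows 98–250 of the left pane). The grip is shallow because the pad tips sit roughly 20 mm above the reported TCP. I'll regrip 6 mm deeper.

move_arm([
  {"dx": 0, "dy": 0, "dz": 0, "rx": 0, "ry": 0, "rz": 0},
  {"dx": 0, "dy": 0, "dz": 0, "rx": 0, "ry": 0, "rz": 0},
  {"dx": 0, "dy": -0.08, "dz": -0.08, "rx": 0, "ry": 0, "rz": 0},
  {"dx": 0, "dy": 0, "dz": -0.08, "rx": 0, "ry": 0, "rz": 0},
  {"dx": 0, "dy": 0, "dz": -0.08, "rx": 0, "ry": 0, "rz": 0},
  {"dx": 0, "dy": 0, "dz": 0, "rx": 0, "ry": 0, "rz": 0},
  {"dx": 0, "dy": 0, "dz": 0, "rx": 0, "ry": 0, "rz": 0},
  {"dx": 0, "dy": 0, "dz": 0, "rx": 0, "ry": 0, "rz": 0},
  {"dx": 0, "dy": 0, "dz": 0, "rx": 0, "ry": 0, "rz": 0},
  {"dx": 0, "dy": 0, "dz": 0, "rx": 0, "ry": 0, "rz": 0},
], claw=50)

```text
t: 9.3
tcp_pos: [0.4366, 0.1175, 0.1261]
tool_rot: [-0.01, 1.0, -0.0, 0.0]
force: [1.2, -0.2, -0.1]
finger_gap: 0.505
gripper_force: 0.0
```

move_arm([
  {"dx": 0, "dy": 0, "dz": 0, "rx": 0, "ry": 0, "rz": 0},
  {"dx": 0, "dy": 0, "dz": 0, "rx": 0, "ry": 0, "rz": 0},
  {"dx": 0, "dy": 0, "dz": 0, "rx": 0, "ry": 0, "rz": 0},
  {"dx": 0, "dy": 0, "dz": 0, "rx": 0, "ry": 0, "rz": 0},
  {"dx": 0, "dy": 0, "dz": 0, "rx": 0, "ry": 0, "rz": 0},
  {"dx": 0, "dy": 0, "dz": 0, "rx": 0, "ry": 0, "rz": 0},
  {"dx": 0, "dy": 0, "dz": 0, "rx": 0, "ry": 0, "rz": 0},
  {"dx": 0, "dy": 0, "dz": 0, "rx": 0, "ry": 0, "rz": 0},
  {"dx": 0, "dy": 0, "dz": 0, "rx": 0, "ry": 0, "rz": 0},
  {"dx": 0, "dy": 0, "dz": 0, "rx": 0, "ry": 0, "rz": 0},
], claw=0, newtons=40)

```text
t: 10.55
tcp_pos: [0.4365, 0.1182, 0.126]
tool_rot: [-0.01, 1.0, 0.001, -0.0]
force: [0.1, 5.0, 0.5]
finger_gap: 0.334
gripper_force: 43.3
```

move_arm([
  {"dx": 0.06, "dy": 0, "dz": 0.52, "rx": 0, "ry": 0, "rz": 0},
  {"dx": 0.12, "dy": 0, "dz": 0.51, "rx": 0, "ry": 0, "rz": 0},
  {"dx": 0.14, "dy": 0, "dz": 0.5, "rx": 0, "ry": 0, "rz": 0},
  {"dx": 0.18, "dy": 0, "dz": 0.49, "rx": 0, "ry": 0, "rz": 0},
  {"dx": 0.21, "dy": 0.01, "dz": 0.48, "rx": 0, "ry": 0, "rz": 0},
  {"dx": 0.25, "dy": 0.01, "dz": 0.45, "rx": 0, "ry": 0, "rz": 0},
  {"dx": 0.28, "dy": 0.01, "dz": 0.44, "rx": 0, "ry": 0, "rz": 0},
  {"dx": 0.31, "dy": 0.01, "dz": 0.42, "rx": 0, "ry": 0, "rz": 0},
  {"dx": 0.34, "dy": 0.01, "dz": 0.4, "rx": 0, "ry": 0, "rz": 0},
  {"dx": 0.36, "dy": 0.01, "dz": 0.37, "rx": 0, "ry": 0, "rz": 0},
])

```text
t: 11.8
tcp_pos: [0.4949, 0.1194, 0.2389]
tool_rot: [-0.01, 1.0, 0.001, 0.001]
force: [7.8, 4.4, -13.9]
finger_gap: 0.334
gripper_force: 40.6
```

move_arm([
  {"dx": 0.44, "dy": 0.01, "dz": 0.27, "rx": 0, "ry": 0, "rz": 0},
  {"dx": 0.44, "dy": 0.01, "dz": 0.26, "rx": 0, "ry": 0, "rz": 0},
  {"dx": 0.43, "dy": 0.01, "dz": 0.26, "rx": 0, "ry": 0, "rz": 0},
  {"dx": 0.46, "dy": 0.01, "dz": 0.24, "rx": 0, "ry": 0, "rz": 0},
  {"dx": 0.47, "dy": 0.01, "dz": 0.23, "rx": 0, "ry": 0, "rz": 0},
  {"dx": 0.48, "dy": 0.01, "dz": 0.19, "rx": 0, "ry": 0, "rz": 0},
  {"dx": 0.5, "dy": 0.01, "dz": 0.16, "rx": 0, "ry": 0, "rz": 0},
  {"dx": 0.5, "dy": 0.01, "dz": 0.12, "rx": 0, "ry": 0, "rz": 0},
  {"dx": 0.51, "dy": 0.01, "dz": 0.08, "rx": 0, "ry": 0, "rz": 0},
  {"dx": 0.52, "dy": 0.01, "dz": 0.06, "rx": 0, "ry": 0, "rz": 0},
])

```text
t: 13.05
tcp_pos: [0.6116, 0.1219, 0.2871]
tool_rot: [-0.01, 1.0, 0.0, -0.001]
force: [-3.4, 3.9, -8.0]
finger_gap: 0.331
gripper_force: 40.0
```

move_arm([
  {"dx": 0.3, "dy": 0, "dz": 0, "rx": 0, "ry": 0, "rz": 0},
  {"dx": 0.3, "dy": 0, "dz": 0, "rx": 0, "ry": 0, "rz": 0},
  {"dx": 0, "dy": 0, "dz": 0, "rx": 0, "ry": 0, "rz": 0},
  {"dx": 0, "dy": 0, "dz": 0, "rx": 0, "ry": 0, "rz": 0},
  {"dx": 0, "dy": 0, "dz": 0, "rx": 0, "ry": 0, "rz": 0},
  {"dx": 0, "dy": 0, "dz": 0, "rx": 0, "ry": 0, "rz": 0},
  {"dx": 0, "dy": 0, "dz": 0, "rx": 0, "ry": 0, "rz": 0},
  {"dx": 0, "dy": 0, "dz": 0, "rx": 0, "ry": 0, "rz": 0},
  {"dx": 0, "dy": 0, "dz": 0, "rx": 0, "ry": 0, "rz": 0},
  {"dx": 0, "dy": 0, "dz": 0, "rx": 0, "ry": 0, "rz": 0},
])

```text
t: 14.3
tcp_pos: [0.6278, 0.1223, 0.2876]
tool_rot: [-0.01, 1.0, 0.001, 0.001]
force: [0.5, 5.4, -6.4]
finger_gap: 0.329
gripper_force: 39.9
```

move_arm([
  {"dx": 0, "dy": 0, "dz": 0, "rx": 0, "ry": 0, "rz": 0},
  {"dx": 0, "dy": 0, "dz": 0, "rx": 0, "ry": 0, "rz": 0},
  {"dx": 0, "dy": 0, "dz": 0, "rx": 0, "ry": 0, "rz": 0},
  {"dx": 0, "dy": 0, "dz": 0, "rx": 0, "ry": 0, "rz": 0},
  {"dx": 0, "dy": 0, "dz": 0.5, "rx": 0, "ry": 0, "rz": 0},
  {"dx": 0, "dy": 0, "dz": 1, "rx": 0, "ry": 0, "rz": 0},
  {"dx": -0.5, "dy": 0, "dz": 1, "rx": 0, "ry": 0, "rz": 0},
  {"dx": -1, "dy": 0, "dz": 0, "rx": 0, "ry": 0, "rz": 0},
  {"dx": -1, "dy": 0, "dz": 0, "rx": 0, "ry": 0, "rz": 0},
  {"dx": -1, "dy": 0, "dz": 0, "rx": 0, "ry": 0, "rz": 0},
], claw=60)

```text
t: 15.55
tcp_pos: [0.5387, 0.1215, 0.3509]
tool_rot: [-0.01, 1.0, -0.0, 0.001]
force: [-0.0, -0.5, 0.6]
finger_gap: 0.598
gripper_force: 0.0
```

move_arm([
  {"dx": -1, "dy": 0, "dz": 0, "rx": 0, "ry": 0, "rz": 0},
  {"dx": -0.7, "dy": 0, "dz": -0.5, "rx": 0, "ry": 0, "rz": 0},
  {"dx": 0, "dy": 0, "dz": -1, "rx": 0, "ry": 0, "rz": 0},
  {"dx": 0, "dy": 0, "dz": -1, "rx": 0, "ry": 0, "rz": 0},
  {"dx": 0, "dy": 0, "dz": -1, "rx": 0, "ry": 0, "rz": 0},
  {"dx": 0, "dy": 0, "dz": 0, "rx": 0, "ry": 0, "rz": 0},
  {"dx": 0, "dy": 0, "dz": 0, "rx": 0, "ry": 0, "rz": 0},
  {"dx": 0, "dy": 0, "dz": 0, "rx": 0, "ry": 0, "rz": 0},
  {"dx": 0, "dy": 0, "dz": 0, "rx": 0, "ry": 0, "rz": 0},
  {"dx": 0, "dy": 0, "dz": 0, "rx": 0, "ry": 0, "rz": 0},
])

```text
t: 16.8
tcp_pos: [0.4968, 0.1215, 0.2627]
tool_rot: [-0.01, 1.0, -0.0, 0.0]
force: [0.7, -0.5, -0.1]
finger_gap: 0.598
gripper_force: 0.0
```

```bash
python3 - <<'E'
from h import *
m=cams.camera_model("wrist");w=cams.snapshot("wrist")[:,:,::-1]
cv2.imwrite("pics/wraw.png",w)
import pickle;pickle.dump(m,open("wm.pkl","wb"))
print(proj(m,[[x,.119,.15] for x in(.483,.508,.533,.558)]).round(0).tolist())
t=cams.snapshot("top")[:,:,::-1];s=cams.snapshot("side")[:,:,::-1]
cv2.imwrite("pics/traw.png",t);cv2.imwrite("pics/sraw.png",s)
f=lambda a,g:np.clip(a*g,0,255).astype(np.uint8)
w=f(w,1.5)[100:300,160:330]
o=np.zeros((600,800,3),np.uint8)
o[:,:510]=cv2.resize(w,(510,600),interpolation=cv2.INTER_CUBIC)
o[:290,510:]=cv2.resize(f(t,1.6)[95:220,170:295],(290,290))
o[300:590,510:]=cv2.resize(f(s,1.6)[85:225,190:330],(290,290))
cv2.imwrite("pics/f.png",o)
E
```

```text
[[253.0, 169.0], [253.0, 192.0], [252.0, 213.0], [252.0, 234.0]]
```

View pics/f.png

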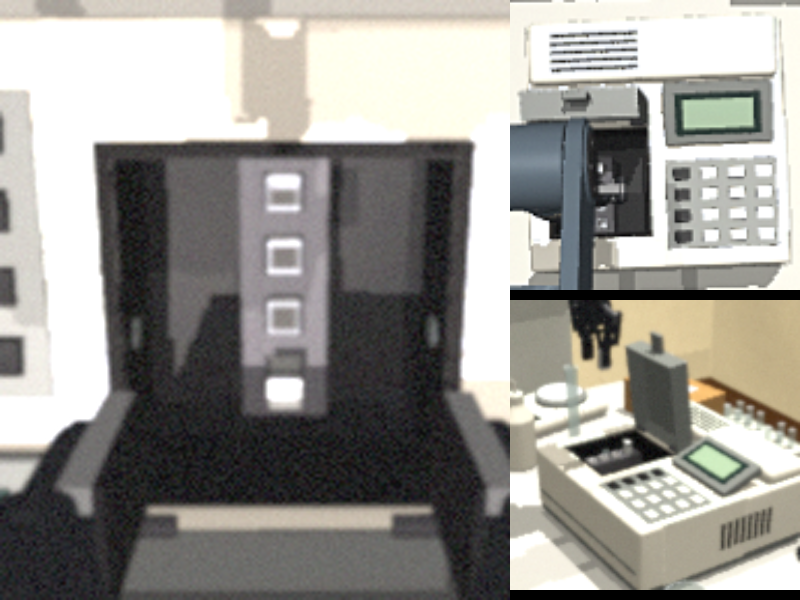

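The lid stands open near vertical. The cell holder row shows three hollow clear cuvettes at (283,192), (283,258) and (283,318). The rearmost slot holds a solid metal head, with its top at (284,390) and its front face at (288,360). That is the reference filter, in the slot at x −36.

```bash
python3 - <<'E'
from h import *
import pickle;m=pickle.load(open("wm.pkl","rb"))
f=lambda x,y,z:onz(m,160+x/3,100+y/3,z).round(4).tolist()
for q in((283,192),(283,258),(283,318)):print("cuv",f(*q,.133))
print("filter",f(284,390,.150)); print("opening",f(105,145,.135),f(470,145,.135))
print("holder front",f(285,158,.128))
w=cv2.imread("pics/wraw.png")
print(w[216:246,246:264].mean(2).astype(int))
E
```

```text
cuv [0.4804, 0.1201, 0.133]
cuv [0.506, 0.1206, 0.133]
cuv [0.5303, 0.1211, 0.133]
filter [0.5536, 0.122, 0.15]
opening [0.464, 0.0541, 0.135] [0.4611, 0.1887, 0.135]
holder front [0.4682, 0.1206, 0.128]
[[106 110 112 111 105  94  77  74  73  76  75  73  76  74  74  81  93 109]
 [108 107 107 107 100  90  71  63  65  62  64  64  59  62  62  70  93 109]
 [110 104  96  92  91  81  71  65  71  69  70  69  70  69  61  70  88 107]
 [108 103  86  82  86  85  81  78  79  81  81  80  78  75  66  69  92 107]
 [104 100  87  71  78  84  87  81  82  85  86  83  81  76  67  68  88 105]
 [ 97  93  78  67  77  82  84  83  84  84  83  81  81  75  66  66  83  95]
 [ 70  70  64  63  69  78  76  79  77  78  77  78  78  71  60  61  71  72]
 [ 65  60  55  52  62  68  67  68  67  70  69  65  68  62  55  59  63  68]
 [ 64  61  54  54  62  69  72  70  71  73  72  68  67  61  55  59  65  65]
 [ 61  58  58  76  93 100  97  99  99 100  96  94  89  89  73  59  65  66]
 [ 58  59  78 128 157 165 167 164 167 164 164 167 164 150 118  76  64  65]
 [ 61  61 101 175 217 224 223 224 225 225 225 224 223 211 162  93  64  
[... 654 characters left out ...]
 98  92  79  67  59  64]
 [ 53  60  57  61  62  66  66  67  66  63  68  66  66  64  63  55  57  59]
 [ 48  45  43  46  41  45  42  37  48  45  41  41  44  47  44  42  40  43]
 [ 31  32  24  32  27  27  23  28  28  31  28  25  24  30  17  25  35  28]
 [ 24  23  25  29  29  25  21  31  22  19  24  28  19  25  20  22  21  29]
 [ 20  15  19  19  21  26  13  27  23  25  25  20  25  24  15  16  12  19]
 [ 22  20  20  27  23  21  28  20  24  29  21  22  24  14  23  24  21  19]
 [ 22  20  13  29  21  27  29  24  22  24  20  22  27  25  19  21  24  26]
 [ 23  28  20  21  24  24  23  26  22  29  28  20  29  25  24  21  25  11]
 [ 25  19  24  15  19  10  21  24  25  29  15  19  14  21  15  17  20  23]]
```

The filter is at about (0.555, 0.1215), which agrees with the 25 mm pitch of the cuvettes. I'll go above it and descend.

move_arm([
  {"dx": 0.78, "dy": 0, "dz": 0, "rx": 0, "ry": 0, "rz": 0},
  {"dx": 0.78, "dy": 0, "dz": 0, "rx": 0, "ry": 0, "rz": 0},
  {"dx": 0.77, "dy": 0, "dz": 0, "rx": 0, "ry": 0, "rz": 0},
  {"dx": 0, "dy": 0, "dz": -1, "rx": 0, "ry": 0, "rz": 0},
  {"dx": 0, "dy": 0, "dz": -1, "rx": 0, "ry": 0, "rz": 0},
  {"dx": 0, "dy": 0, "dz": -1, "rx": 0, "ry": 0, "rz": 0},
  {"dx": 0, "dy": 0, "dz": -1, "rx": 0, "ry": 0, "rz": 0},
  {"dx": 0, "dy": 0, "dz": -0.9, "rx": 0, "ry": 0, "rz": 0},
  {"dx": 0, "dy": 0, "dz": -0.4, "rx": 0, "ry": 0, "rz": 0},
  {"dx": 0, "dy": 0, "dz": 0, "rx": 0, "ry": 0, "rz": 0},
], claw=40)

```text
t: 18.2
tcp_pos: [0.5546, 0.1215, 0.1293]
tool_rot: [-0.01, 1.0, -0.0, -0.001]
force: [-0.2, 0.2, -0.7]
finger_gap: 0.4
gripper_force: 0.0
```

move_arm([
  {"dx": 0, "dy": 0, "dz": -0.1, "rx": 0, "ry": 0, "rz": 0},
  {"dx": 0, "dy": 0, "dz": -0.1, "rx": 0, "ry": 0, "rz": 0},
  {"dx": 0, "dy": 0, "dz": -0.1, "rx": 0, "ry": 0, "rz": 0},
  {"dx": 0, "dy": 0, "dz": -0.1, "rx": 0, "ry": 0, "rz": 0},
  {"dx": 0, "dy": 0, "dz": -0.1, "rx": 0, "ry": 0, "rz": 0},
  {"dx": 0, "dy": 0, "dz": -0.1, "rx": 0, "ry": 0, "rz": 0},
  {"dx": 0, "dy": 0, "dz": -0.1, "rx": 0, "ry": 0, "rz": 0},
  {"dx": 0, "dy": 0, "dz": -0.1, "rx": 0, "ry": 0, "rz": 0},
  {"dx": 0, "dy": 0, "dz": 0, "rx": 0, "ry": 0, "rz": 0},
  {"dx": 0, "dy": 0, "dz": 0, "rx": 0, "ry": 0, "rz": 0},
])

```text
t: 19.45
tcp_pos: [0.5549, 0.1216, 0.1098]
tool_rot: [-0.01, 1.0, -0.0, 0.0]
force: [-0.5, -0.7, 0.3]
finger_gap: 0.401
gripper_force: 0.0
```

move_arm([
  {"dx": 0, "dy": 0, "dz": 0, "rx": 0, "ry": 0, "rz": 0},
  {"dx": 0, "dy": 0, "dz": 0, "rx": 0, "ry": 0, "rz": 0},
  {"dx": 0, "dy": 0, "dz": 0, "rx": 0, "ry": 0, "rz": 0},
  {"dx": 0, "dy": 0, "dz": 0, "rx": 0, "ry": 0, "rz": 0},
  {"dx": 0, "dy": 0, "dz": 0, "rx": 0, "ry": 0, "rz": 0},
  {"dx": 0, "dy": 0, "dz": 0, "rx": 0, "ry": 0, "rz": 0},
  {"dx": 0, "dy": 0, "dz": 0, "rx": 0, "ry": 0, "rz": 0},
  {"dx": 0, "dy": 0, "dz": 0, "rx": 0, "ry": 0, "rz": 0},
  {"dx": 0, "dy": 0, "dz": 0, "rx": 0, "ry": 0, "rz": 0},
  {"dx": 0, "dy": 0, "dz": 0, "rx": 0, "ry": 0, "rz": 0},
], claw=0, newtons=40)

```text
t: 20.7
tcp_pos: [0.555, 0.1215, 0.1099]
tool_rot: [-0.01, 1.0, -0.0, 0.0]
force: [0.2, -0.8, 3.3]
finger_gap: 0.092
gripper_force: 40.1
```

The gap of 7.8 mm is narrower than the 12.5 mm mount, so this is probably a shallow grip on the tips. I'll regrip lower and compare.

move_arm([
  {"dx": 0, "dy": 0, "dz": 0, "rx": 0, "ry": 0, "rz": 0},
  {"dx": 0, "dy": 0, "dz": 0, "rx": 0, "ry": 0, "rz": 0},
  {"dx": 0, "dy": 0, "dz": 0, "rx": 0, "ry": 0, "rz": 0},
  {"dx": 0, "dy": 0, "dz": -0.06, "rx": 0, "ry": 0, "rz": 0},
  {"dx": 0, "dy": 0, "dz": -0.06, "rx": 0, "ry": 0, "rz": 0},
  {"dx": 0, "dy": 0, "dz": -0.06, "rx": 0, "ry": 0, "rz": 0},
  {"dx": 0, "dy": 0, "dz": -0.06, "rx": 0, "ry": 0, "rz": 0},
  {"dx": 0, "dy": 0, "dz": 0, "rx": 0, "ry": 0, "rz": 0},
  {"dx": 0, "dy": 0, "dz": 0, "rx": 0, "ry": 0, "rz": 0},
  {"dx": 0, "dy": 0, "dz": 0, "rx": 0, "ry": 0, "rz": 0},
], claw=35)

```text
t: 21.95
tcp_pos: [0.5549, 0.1216, 0.1038]
tool_rot: [-0.01, 1.0, -0.0, 0.0]
force: [0.5, 0.2, -0.2]
finger_gap: 0.349
gripper_force: 0.0
```

move_arm([
  {"dx": 0, "dy": 0, "dz": 0, "rx": 0, "ry": 0, "rz": 0},
  {"dx": 0, "dy": 0, "dz": 0, "rx": 0, "ry": 0, "rz": 0},
  {"dx": 0, "dy": 0, "dz": 0, "rx": 0, "ry": 0, "rz": 0},
  {"dx": 0, "dy": 0, "dz": 0, "rx": 0, "ry": 0, "rz": 0},
  {"dx": 0, "dy": 0, "dz": 0, "rx": 0, "ry": 0, "rz": 0},
  {"dx": 0, "dy": 0, "dz": 0, "rx": 0, "ry": 0, "rz": 0},
  {"dx": 0, "dy": 0, "dz": 0, "rx": 0, "ry": 0, "rz": 0},
  {"dx": 0, "dy": 0, "dz": 0, "rx": 0, "ry": 0, "rz": 0},
  {"dx": 0, "dy": 0, "dz": 0, "rx": 0, "ry": 0, "rz": 0},
  {"dx": 0, "dy": 0, "dz": 0, "rx": 0, "ry": 0, "rz": 0},
], claw=0)

```text
t: 23.2
tcp_pos: [0.555, 0.1215, 0.1039]
tool_rot: [-0.01, 1.0, -0.0, 0.0]
force: [-0.5, 1.0, 3.8]
finger_gap: 0.125
gripper_force: 39.4
```

Now it's a proper pad grip, with the same −1.9 mm reading offset as on the tab. I'll take one more regrip 5 mm deeper so the hold is stiffer.

move_arm([
  {"dx": 0, "dy": 0, "dz": 0, "rx": 0, "ry": 0, "rz": 0},
  {"dx": 0, "dy": 0, "dz": 0, "rx": 0, "ry": 0, "rz": 0},
  {"dx": 0, "dy": 0, "dz": 0, "rx": 0, "ry": 0, "rz": 0},
  {"dx": 0, "dy": 0, "dz": -0.05, "rx": 0, "ry": 0, "rz": 0},
  {"dx": 0, "dy": 0, "dz": -0.05, "rx": 0, "ry": 0, "rz": 0},
  {"dx": 0, "dy": 0, "dz": -0.05, "rx": 0, "ry": 0, "rz": 0},
  {"dx": 0, "dy": 0, "dz": -0.05, "rx": 0, "ry": 0, "rz": 0},
  {"dx": 0, "dy": 0, "dz": 0, "rx": 0, "ry": 0, "rz": 0},
  {"dx": 0, "dy": 0, "dz": 0, "rx": 0, "ry": 0, "rz": 0},
  {"dx": 0, "dy": 0, "dz": 0, "rx": 0, "ry": 0, "rz": 0},
], claw=30)

```text
t: 24.45
tcp_pos: [0.5549, 0.1216, 0.0988]
tool_rot: [-0.01, 1.0, 0.0, 0.0]
force: [0.7, -0.1, 0.4]
finger_gap: 0.3
gripper_force: 0.0
```

move_arm([
  {"dx": 0, "dy": 0, "dz": 0, "rx": 0, "ry": 0, "rz": 0},
  {"dx": 0, "dy": 0, "dz": 0, "rx": 0, "ry": 0, "rz": 0},
  {"dx": 0, "dy": 0, "dz": 0, "rx": 0, "ry": 0, "rz": 0},
  {"dx": 0, "dy": 0, "dz": 0, "rx": 0, "ry": 0, "rz": 0},
  {"dx": 0, "dy": 0, "dz": 0, "rx": 0, "ry": 0, "rz": 0},
  {"dx": 0, "dy": 0, "dz": 0, "rx": 0, "ry": 0, "rz": 0},
  {"dx": 0, "dy": 0, "dz": 0, "rx": 0, "ry": 0, "rz": 0},
  {"dx": 0, "dy": 0, "dz": 0, "rx": 0, "ry": 0, "rz": 0},
  {"dx": 0, "dy": 0, "dz": 0, "rx": 0, "ry": 0, "rz": 0},
  {"dx": 0, "dy": 0, "dz": 0, "rx": 0, "ry": 0, "rz": 0},
], claw=0)

```text
t: 25.7
tcp_pos: [0.555, 0.1215, 0.0989]
tool_rot: [-0.01, 1.0, -0.0, 0.0]
force: [0.8, 0.4, 4.2]
finger_gap: 0.127
gripper_force: 40.2
```

Firm grip. Lift straight up, then ease away from the lid.

move_arm([
  {"dx": 0, "dy": 0, "dz": 0.5, "rx": 0, "ry": 0, "rz": 0},
  {"dx": 0, "dy": 0, "dz": 0.75, "rx": 0, "ry": 0, "rz": 0},
  {"dx": 0, "dy": 0, "dz": 1, "rx": 0, "ry": 0, "rz": 0},
  {"dx": 0, "dy": 0, "dz": 1, "rx": 0, "ry": 0, "rz": 0},
  {"dx": 0, "dy": 0, "dz": 1, "rx": 0, "ry": 0, "rz": 0},
  {"dx": 0, "dy": 0, "dz": 1, "rx": 0, "ry": 0, "rz": 0},
  {"dx": 0, "dy": 0, "dz": 0.75, "rx": 0, "ry": 0, "rz": 0},
  {"dx": -0.7, "dy": 0, "dz": 0, "rx": 0, "ry": 0, "rz": 0},
  {"dx": -0.7, "dy": 0, "dz": 0, "rx": 0, "ry": 0, "rz": 0},
  {"dx": -0.72, "dy": 0, "dz": 0, "rx": 0, "ry": 0, "rz": 0},
])

```text
t: 26.95
tcp_pos: [0.5006, 0.1216, 0.2489]
tool_rot: [-0.01, 1.0, 0.0, -0.001]
force: [0.7, 0.2, 0.1]
finger_gap: 0.13
gripper_force: 39.8
```

```bash
python3 - <<'E'
from h import *
from station import sensors
s=sensors.sense();print(s["tcp_pos"],s["tool_rot"],s["finger_gap"])
t=s["tcp_pos"];m=cams.camera_model("side");i=cams.snapshot("side")[:,:,::-1]
cv2.imwrite("pics/g.png",i)
P=[[t[0],t[1],t[2]+d] for d in(-.011,.011,.025,.051)]
q=proj(m,P);print(q.round(1).tolist())
u=int(q[1][0]);print(i[int(q[3][1])-5:int(q[0][1])+8,u-9:u+10].mean(2).astype(int))
# shut-slot check: wrist view slots brightness
w=cams.snapshot("wrist")[:,:,::-1];cv2.imwrite("pics/gw.png",w)
E
```

```text
[0.50056367 0.12160963 0.24891322] [-9.92498064e-03  9.99950585e-01  5.58266037e-05 -5.64134518e-04] 0.13030260328409674
[[233.2, 133.6], [233.0, 127.7], [232.9, 124.0], [232.6, 116.9]]
[[128 127 128 125 118  66  25  26  39  29  16  16  20  52  98 121 124 125
  125]
 [127 126 127 125 119  76  32  34  54  38  16  13  20  57 104 125 126 127
  127]
 [128 127 128 125 119  80  30  33  59  45  17  15  23  57 105 124 128 127
  126]
 [128 129 127 126 120  79  27  35  59  49  24  19  24  60 106 124 128 127
  125]
 [128 127 129 127 121  80  32  29  57  50  24  19  25  60 107 125 127 124
  126]
 [129 127 127 128 120  79  28  34  61  49  20  18  22  57 106 125 126 126
  126]
 [131 127 127 128 121  87  31  36  61  50  25  16  23  60 107 126 127 127
  127]
 [129 127 128 127 122  90  38  35  60  52  25  21  22  60 106 125 125 126
  126]
 [127 128 130 127 123 100  60  46  60  51  30  24  36  72 113 125 127 126
  126]
 [127 128 128 127 126 117 102  75  61  62  52  56  68  96 122 126 125 125
  124]
 [125 127 128 129 127 126 120  99  70  70  70  76  96 117 127 126 126 125
  125]
 [125 127 127 126 124 1
[... 816 characters left out ...]
 172 111  86  92  98 131 166 169 168 169 169
  170]
 [ 96  88  83 125 175 185 186 175 133 100 101 110 141 165 169 169 168 169
  169]
 [ 84  94 121 169 184 187 186 183 170 147 133 148 165 168 169 169 168 168
  169]
 [120 164 172 184 187 185 185 182 179 167 152 160 160 154 157 167 168 168
  168]
 [155 183 185 185 184 182 179 175 167 157 146 144 137 134 149 167 168 169
  167]
 [157 182 181 180 174 165 163 155 145 134 127 120 111 117 145 166 168 167
  158]
 [151 167 150 159 153 143 135 127 119 110  97  94  94 114 151 167 168 161
  135]
 [137 149 134 133 128 119 112 104  96  90  81  83  91 128 161 168 169 166
  158]
 [120 125 116 105 102  94  90  84  80  79  78  83  96 128 164 168 169 168
  167]]
```

The filter hangs upright from the fingers. Its bottom is at row 134, against a predicted 133.6. Now carry it over to the webcam with a quarter turn.

move_arm([
  {"dx": 0, "dy": -0.5, "dz": 0, "rx": 0, "ry": 0, "rz": -0.15},
  {"dx": 0, "dy": -1, "dz": 0, "rx": 0, "ry": 0, "rz": -0.2},
  {"dx": 0, "dy": -1, "dz": 0, "rx": 0, "ry": 0, "rz": -0.2},
  {"dx": 0, "dy": -1, "dz": 0, "rx": 0, "ry": 0, "rz": -0.2},
  {"dx": 0, "dy": -1, "dz": 0, "rx": 0, "ry": 0, "rz": -0.2},
  {"dx": 0, "dy": -1, "dz": 0, "rx": 0, "ry": 0, "rz": -0.2},
  {"dx": 0, "dy": -1, "dz": 0, "rx": 0, "ry": 0, "rz": -0.2},
  {"dx": 0, "dy": -1, "dz": 0, "rx": 0, "ry": 0, "rz": -0.2},
  {"dx": 0, "dy": -1, "dz": 0, "rx": 0, "ry": 0, "rz": -0.2},
  {"dx": 0, "dy": -1, "dz": 0, "rx": 0, "ry": 0, "rz": -0.2},
])

```text
t: 28.3
tcp_pos: [0.5024, -0.1171, 0.2489]
tool_rot: [0.482, 0.876, 0.0, 0.0]
force: [0.1, 0.3, -0.3]
finger_gap: 0.128
gripper_force: 39.8
```

move_arm([
  {"dx": 0, "dy": -1, "dz": 0, "rx": 0, "ry": 0, "rz": -0.2},
  {"dx": 0, "dy": -1, "dz": 0, "rx": 0, "ry": 0, "rz": -0.2},
  {"dx": 0, "dy": -1, "dz": 0, "rx": 0, "ry": 0, "rz": -0.2},
  {"dx": 0, "dy": -1, "dz": 0, "rx": 0, "ry": 0, "rz": -0.2},
  {"dx": 0, "dy": -1, "dz": 0, "rx": 0, "ry": 0, "rz": -0.2},
  {"dx": 0, "dy": -1, "dz": 0, "rx": 0, "ry": 0, "rz": -0.1},
  {"dx": 0, "dy": -1, "dz": 0, "rx": 0, "ry": 0, "rz": -0.06},
  {"dx": 0, "dy": -0.8, "dz": 0, "rx": 0, "ry": 0, "rz": 0},
  {"dx": 0, "dy": -0.66, "dz": 0, "rx": 0, "ry": 0, "rz": 0},
  {"dx": 0, "dy": 0, "dz": 0, "rx": 0, "ry": 0, "rz": 0},
])

```text
t: 29.55
tcp_pos: [0.5018, -0.3286, 0.2486]
tool_rot: [0.721, 0.693, 0.0, 0.0]
force: [0.7, 0.2, 0.0]
finger_gap: 0.128
gripper_force: 39.8
```

```bash
python3 - <<'E'
from h import *
from station import sensors
s=sensors.sense();print(s["t"],s["tcp_pos"],s["tool_rot"],s["finger_gap"])
m=cams.camera_model("side");i=cams.snapshot("side")
print("lens/origin proj",proj(m,[[.592,-.331,.12],[.61,-.332,.12],[.61,-.332,.135]]).round(1).tolist())
np.set_printoptions(linewidth=250)
print(i[195:226,322:360].mean(2).astype(int))
E
```

```text
29.55 [ 0.50181375 -0.3286285   0.24859865] [7.20713720e-01 6.93232812e-01 4.10140094e-05 1.29969818e-05] 0.12806668862324108
lens/origin proj [[336.0, 214.1], [340.8, 212.4], [341.4, 208.2]]
[[106 106 106 ...  89  89  86]
 [105 105 107 ...  88  86  88]
 [106 106 105 ...  89  87  89]
 ...
 [179 177 178 ... 177 177 177]
 [177 178 178 ... 177 177 177]
 [177 178 177 ... 178 178 177]]
```

The side view's lens pixel (336.7, 213.3) matches the estimate projected at (336.0, 214.1). Now lower the window to lens height.

move_arm([
  {"dx": 0, "dy": 0, "dz": -0.6, "rx": 0, "ry": 0, "rz": 0},
  {"dx": 0, "dy": 0, "dz": -0.8, "rx": 0, "ry": 0, "rz": 0},
  {"dx": 0, "dy": 0, "dz": -0.8, "rx": 0, "ry": 0, "rz": 0},
  {"dx": 0, "dy": 0, "dz": -0.8, "rx": 0, "ry": 0, "rz": 0},
  {"dx": 0, "dy": 0, "dz": -0.8, "rx": 0, "ry": 0, "rz": 0},
  {"dx": 0, "dy": 0, "dz": -0.8, "rx": 0, "ry": 0, "rz": 0},
  {"dx": 0, "dy": 0, "dz": -0.6, "rx": 0, "ry": 0, "rz": 0},
  {"dx": 0, "dy": 0, "dz": -0.38, "rx": 0, "ry": 0, "rz": 0},
  {"dx": 0, "dy": 0, "dz": 0, "rx": 0, "ry": 0, "rz": 0},
  {"dx": 0, "dy": 0, "dz": 0, "rx": 0, "ry": 0, "rz": 0},
])

```text
t: 30.85
tcp_pos: [0.5023, -0.3278, 0.1098]
tool_rot: [0.72, 0.694, 0.0, 0.001]
force: [0.6, -0.3, -0.9]
finger_gap: 0.129
gripper_force: 39.8
```

```bash
python3 - <<'E'
from h import *
import sys
from station import sensors
s=sensors.sense();print(s["t"],s["tcp_pos"],s["qd"].round(4) if hasattr(s["qd"],'round') else s["qd"])
t=s["tcp_pos"];m=cams.camera_model("side");i=cams.snapshot("side")
q=proj(m,[[t[0],t[1],t[2]+d] for d in(-.011,.011,.036,.051)]);print(q.round(1).tolist())
np.set_printoptions(linewidth=250,threshold=sys.maxsize)
u=int(q[1][0]);print(i[int(q[3][1])-3:int(q[0][1])+8,u-11:u+12].mean(2).astype(int))
b=np.array(cv2.imread("pics/sraw.png")[:,:,::-1],int)
d=np.abs(i.astype(int)-b).sum(2)>60
print("lid region change",d[100:160,230:290].sum(),"webcam change",d[200:240,330:370].sum())
E
```

```text
30.85 [ 0.50230413 -0.32780334  0.10984477] [-0.0028 -0.0068 -0.0045 -0.0009  0.0006 -0.0024]
[[311.0, 229.1], [311.6, 222.8], [312.3, 215.5], [312.7, 211.0]]
[[108  99  79  58  53  44  27  20  18  21  44  65  68  51  24  16  29  57  68 110 151 172 180]
 [ 79  67  59  58  61  56  27  18  20  23  45  65  68  48  22  14  31  61  80 140 175 181 182]
 [ 60  65  74  78  87  77  35  22  21  23  43  63  66  40  26  25  32  63  82 143 179 182 182]
 [ 78  88  95 102 113 101  43  22  17  26  48  70  66  62  62  40  41  68  93 147 179 181 182]
 [102 106 128 152 147 114  44  19  16  25  51  70  67  78  88  69  46  75 124 165 181 183 184]
 [152 156 158 162 159 134  64  25  22  24  52  73  67  63  63  45  55 100 151 178 182 183 183]
 [162 163 163 163 162 152 117  64  25  29  54  72  64  65  67  49  67 110 158 181 183 182 183]
 [163 162 165 166 172 178 168 135  74  50  61  73  68  65  74  84 118 157 179 183 183 183 183]
 [164 166 171 180 181 182 180 170 138  95  73  77  79  81 106 149 174 180 183 182 182 183 182]
 [172 179 181 183 183 183 182 179 158 107  80  80  89  90 119 159 180 182 183 181 183 
[... 1152 characters left out ...]
82 183 182 183 183 183 182 180 162 126 105 117 138 165 179 183 182 183 182 182 183 183 182]
 [183 183 183 183 183 183 182 182 181 170 152 159 177 181 182 182 182 182 183 182 182 183 182]
 [183 183 182 183 183 183 182 182 182 182 179 181 183 184 182 183 183 182 182 183 182 183 182]
 [183 182 182 183 183 182 182 182 182 183 182 183 182 182 182 182 183 182 182 182 182 183 182]
 [182 183 183 182 182 183 182 184 183 183 182 183 183 182 183 183 182 182 182 182 182 182 183]
 [182 183 183 183 182 183 183 181 183 182 183 182 183 182 178 176 176 175 176 179 182 182 183]
 [183 182 182 182 182 182 182 182 182 182 182 182 182 177 156 134 129 129 135 157 174 179 182]]
lid region change 454 webcam change 0
```

```bash
python3 - <<'E'
from h import *
from station import order
i=cams.snapshot("side").astype(int);b=cv2.imread("pics/sraw.png")[:,:,::-1].astype(int)
d=(np.abs(i-b).sum(2)>60)[104:155,250:278].sum();print("lid change",d)
g=cv2.imread("pics/g.png")[:,:,::-1].astype(int);print((np.abs(i-g).sum(2)>60)[104:155,250:278].sum())
if d<60: print(order.sign_off())
E
```

```text
lid change 14
14
the job is handed in; nothing more can be done
None
```

The job is handed in: the lid is left standing open, and the reference filter is held upright about 9 cm in front of the webcam lens with its glass facing it. The final side-camera check showed the webcam, lid and filter where they should be; I don't have the judge's result.

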